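Square the portion scale into its corner stops

ROBOT

A 7-joint arm with a two-finger parallel gripper is mounted at the origin on the work surface; the furniture and walls round the work are solid. World frame = base frame: x ahead of the robot, y to its left, z up, the work surface at z = 0. Lengths are in mm, angles in rad, forces in N, time in s.
With the tool pointing down it reaches from about 425 to 875 mm from the base axis. Payload 4.7 kg.
Tool frame: the origin (TCP) lies midway between the tips of the shut fingers; the grasp point (between the pads) lies behind it (env.hold_point_z is the z of the grasp point in the tool frame, in mm); z points along the fingers, y is the direction in which the jaws open and shut (so a half turn about z gives the same grasp; the last joint's range is limited). The gripper opens to 87 mm and grips with 3 to 60 N. Pads are 19 mm wide; open, the fingers measure 117 mm over their backs; the gripper's body (75 mm by 190 mm) begins 51 mm behind the grasp point.
Start: joints at [1.328, 0.321, -0.07, 1.45, 0.023, 1.371, -0.057], TCP at [165.07, -628.711, 222.587] pointing down, gripper open.
Joint ranges: [-2.86, 2.86], [-0.3, 2.09], [-1.38, 1.24], [0.06, 2.45], [-1.56, 4.7], [0.09, 2.05], [-2.69, 2.69]. Speed limits (rad/s): [2.57, 2.57, 3.14, 3.14, 3.14, 3.14, 3.14].

INTERFACE

Orientations are given as a 3x3 rotation matrix whose columns are the frame's x, y, z axes.
In Python, from plant import telemetry, eyes, job, env gives the robot as it stands.
- The arm moves only by the tool send_rows, never from a script. Its argument "motion" is a list of rows, each a list of 3 entries, a list of its own where there are three numbers: the shift along the tool's x, y, z in m, then the turn, a rotation vector about the tool's x, y, z in rad, then the closure, from 0 (fully open) to 1 (shut). In form: [[[tx, ty, tz], [rx, ry, rz], hand], ...]. A call has 1 to 5 rows; each row is the pose to reach, as a shift and turn from the pose commanded when the call began, along the tool's axes at that moment; what a row does not reach only later rows make up. A row lasts 1/12 s, in which the tool goes at most 41.7 mm and 7.16 degrees, less where a joint would pass 70% of its speed; a pose out of reach is approached as far as the arm can. A call with a gripper value outside its range is refused whole. The fingers move at their own pace and stop on an object; "squeeze" is the grip in N (left out, the last holds). Time passes only in rows, so rows that repeat a pose let the fingers close. It gives the time, the measured TCP pose, the force and the opening at its end, in the units of the state.
- telemetry.read_state(): the state, without advancing time (a new reading comes with each control period).
- eyes.get_image(name): name is "side" or "top"; returns (picture, depth): 384x512x3 uint8, red, green, blue; 384x512 float32, mm along the optical axis (not along the pixel's ray), 0 where there is no reading.
- eyes.camera_model(name): a dict with "fx", "fy", "cx", "cy" (pixels), "distortion" ([k1, k2, p1, p2, k3] as OpenCV has them; the pictures are not rectified), "origin" and "attitude" of the camera in the world. Camera axes: x right, y down, z forward; pixel columns grow to the right and rows downward; lengths in mm; the calibration is good to about 2 mm. A picture is of the moment at which its call begins. camera_model takes no time and is no camera call.
- job.finish_job(): hands the job in, once; it reports no verdict.
The state is a dict: "time": time; "qpos": joint angles; "qvel": joint speeds; "joint_torque": joint torques, N m; "ee_pos": TCP position; "tool_rot": TCP orientation; "ft_force": force on the tool from outside, world axes, zero at the start; "moment": the same for the moment, N m; "opening": finger opening in mm.
Only numpy, scipy, OpenCV 4.12 (cv2) and the standard library are available. Lean on these libraries where they do the work, as an engineer would, in place of code of your own. Each camera call takes 0.05 s, during which the arm holds its last target.

TASK

Push the white kitchen scale that carries the small steel cup along the table, without lifting it, until it sits square and snug against both metal strips of its corner stop (the far strip and the left strip), with the end that has the display and red switch still facing right. Push gently: the cup stays standing on the platter, and you leave the cup and everything else on the table alone.

Things in the scene. Friction and masses are not known exactly. Their poses are not given: they have to be found in the camera images.
- scale: White kitchen scale, loose, 0.9 kg, slides at 4 to 10 N. Origin: centre of its underside. Body 216 mm along own x, 180 mm along own y, with upright faces 4 to 38 mm above the table: push these. Display and red switch at its -x end. At the start own +x points left (world +y) within 0.4 rad, so the display face looks right and its +y face looks to the robot. Seated, own +x lies along the corner frame's +y.
- platter (a point): Centre of the top of the scale's square steel platter (144 x 164 mm), 46 mm above the table, 28 mm from the scale's origin toward its own +x.
- dock_corner (a point): Inner corner of the fixed stop, at table height: two aluminium strips 30 mm high at right angles. Far strip's inner face: plane x = 0 of this frame, y from 0 to -210 mm. Left strip's inner face: plane y = 0, x from 0 to -170 mm. +x points roughly away from the robot, +y left (within 0.1 rad). Their 4 mm thick flanges point away from the scale. Seated, the scale's origin is at x -90, y -108 mm here.
- cup: Empty steel dip cup, 67 mm wide at the rim, 33 mm high, loose, standing near the middle of the scale's platter. Origin: centre of its underside (46 mm above the table at the start).
- cup_stack: Bystander: stack of white paper cups, 87 mm wide, 168 mm high, standing on the right part of the table. Origin: centre of its underside.
- tape_roll: Bystander: roll of brown tape lying flat, 92 mm wide, 48 mm high, on the right part of the table. Origin: centre of its underside.
- salt_shaker: Bystander: salt shaker, 44 mm wide, 90 mm high, on the right part of the table. Origin: centre of its underside.

How it is judged (in metres and radians):
At the end, for the whole second after the job is handed in: The scale stands flat within 5 mm of touching both strips and within 2 degrees (0.035 rad) of square to them, at rest, and the steel cup stands upright and at rest on the platter (x of scale in the frame of dock_corner between -0.095 and -0.085 m and y of scale in the frame of dock_corner between -0.113 and -0.103 m and angle between the x axis of scale and the y axis of dock_corner, either way round below 0.035 rad and height (world z) of scale below 0.004 m and linear speed of each of scale, cup below 0.01 m/s and z of cup in the frame of scale between 0.042 and 0.052 m and angle between cup's own z axis and vertical below 0.1 rad and x of cup in the frame of scale between -0.03 and 0.09 m and y of cup in the frame of scale between -0.07 and 0.07 m).
It fails at once if the scale is lifted or tipped (more than 12 mm or 0.1 rad) (height (world z) of scale above 0.012 m or angle between scale's own z axis and vertical above 0.1 rad).
It fails at once if the steel cup is touched by the robot, tipped or knocked off the platter (contact force between any of the arm, the fingers and cup above 0.5 N or angle between cup's own z axis and vertical above 0.3 rad or height (world z) of cup below 0.035 m or height (world z) of cup above 0.07 m).
It fails at once if the scale is shoved fast (over 0.4 m/s) (linear speed of scale above 0.4 m/s).
It fails at once if a bystander (paper cups, tape roll, salt shaker) is moved by more than 20 mm or tipped (distance of any of cup_stack, tape_roll, salt_shaker from where it was at the start of the episode above 0.02 m or angle between any of cup_stack, tape_roll, salt_shaker's own z axis and vertical above 0.3 rad).
It also fails if it takes over 72 s, if anything falls off the work surface, if the arm or the gripper's body presses on something with over 40 N, if the wrist force passes 120 N, or if a joint passes its speed limit or range.

## Working session

There is one attempt and no reset: what is moved stays moved. The work goes in short steps, Python scripts to look and compute and a tool call to move; the robot and the scene stay as the last step left them, time stands still between calls to the robot, and variables do not carry over. Pictures are saved under pics/ and viewed, and the job is handed in when it is done.

Besides the shell and the picture viewer there is one more tool, called after "Emit:" as name(argument=value, ...) on one line, values as JSON. send_rows: Moves the arm, as the interface text tells. Its arguments: {"type":"object","properties":{"motion":{"type":"array"},"squeeze":{"type":"number"}},"required":["motion"]}

```bash
ls; mkdir -p pics
python3 - <<'E'
from plant import telemetry, eyes, job, env
import cv2,numpy as np
s=telemetry.read_state(); print(s)
print([ (a,getattr(env,a)) for a in dir(env) if a[0]!='_'])
for n in ("side","top"):
    p,d=eyes.get_image(n); cv2.imwrite(f"pics/{n}0.png",p[:,:,::-1]); np.save(f"pics/{n}0.npy",d); print(n,eyes.camera_model(n))
E
```

```text
pics
{'time': 0.0, 'qpos': array([ 1.32806103,  0.32181486, -0.07008403,  1.45164558,  0.02260544,
        1.37080243, -0.05689906]), 'qvel': array([ 1.58405856e-04,  1.35796556e-03, -5.93945650e-05, -1.46952657e-03,
       -1.35035901e-04, -6.89969129e-04,  1.12346523e-03]), 'joint_torque': array([ 7.24035181e-05, -4.91292071e+01, -4.03772732e-01, -3.12525809e+01,
       -6.40113931e-02,  4.37561644e-02,  1.41143446e-04]), 'ee_pos': array([ 164.92520913, -628.16760327,  221.48156669]), 'tool_rot': array([[ 9.67190745e-01,  2.54050643e-01, -5.77274668e-04],
       [ 2.54051278e-01, -9.67189089e-01,  1.79257395e-03],
       [-1.02929195e-04, -1.88041830e-03, -9.99998227e-01]]), 'ft_force': array([ 0.19373665, -0.21730371,  0.49683023]), 'moment': array([-0.00113345, -0.02785587, -0.01671098]), 'opening': 86.84670674306908}
[('PlanningError', <class 'plant.PlanningError'>), ('hold_point_z', -18.700000000000003)]
side {'fx': 429.60611048046644, 'fy': 429.60611048046644, 'cx': 253.46707649219962, 'cy': 196.01018632494183, 'distortion': array([-0.12694724,  0.        ,  0.        ,  0.        ,  0.        ]), 'origin': array([ 379.20459137, 1069.53006387,  704.54768097]), 'attitude': array([[-0.99396676, -0.07710111,  0.07800962],
       [-0.10788425,  0.55902641, -0.82210125],
       [ 0.01977548, -0.82555732, -0.56397167]])}
top {'fx': 443.760559368193, 'fy': 443.760559368193, 'cx': 255.97703776038418, 'cy': 191.90476389165087, 'distortion': array([-0.10669307,  0.        ,  0.        ,  0.        ,  0.        ]), 'origin': array([ 422.85004072,  143.58880148, 1251.12006415]), 'attitude': array([[-0.01658986, -0.99926744,  0.03448718],
       [-0.99984864,  0.01676056,  0.00466645],
       [-0.00524106, -0.03440455, -0.99939425]])}
```

View pics/side0.png

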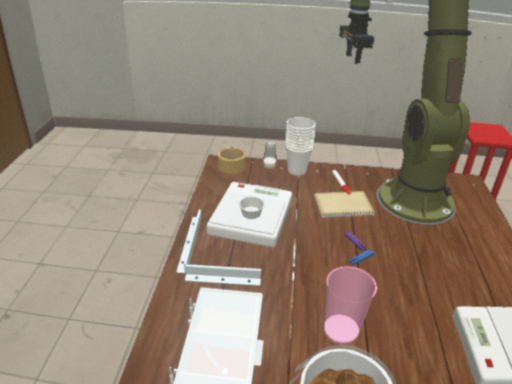

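View pics/top0.png

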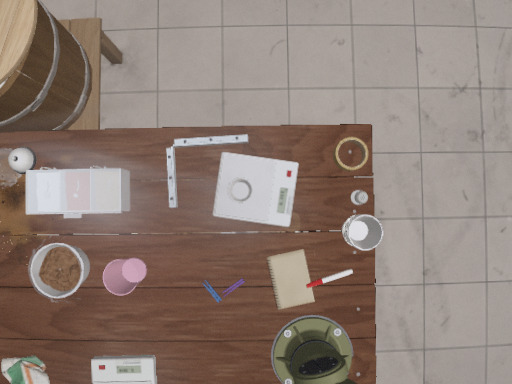

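The top view shows the scale near (256,189), with its display to the right at (283,200). The corner stop has its inner corner near (176,147). I'll zoom in next.

```bash
cat > h.py <<'E'
from plant import telemetry, eyes, job, env
import cv2,numpy as np
def ray(n,uv):
    c=eyes.camera_model(n); K=np.array([[c['fx'],0,c['cx']],[0,c['fy'],c['cy']],[0,0,1]])
    q=cv2.undistortPoints(np.array(uv,float).reshape(-1,1,2),K,c['distortion']).reshape(-1,2)
    return c['origin'],np.c_[q,np.ones(len(q))]@c['attitude'].T
def onz(n,uv,z):
    o,d=ray(n,uv); return o+d*((z-o[2])/d[:,2])[:,None]
def proj(n,P):
    c=eyes.camera_model(n); K=np.array([[c['fx'],0,c['cx']],[0,c['fy'],c['cy']],[0,0,1]])
    R=c['attitude'].T; return cv2.projectPoints(np.array(P,float).reshape(-1,1,3),cv2.Rodrigues(R)[0],-R@c['origin'],K,c['distortion'])[0].reshape(-1,2)
def crop(n,x0,y0,x1,y1,k,tag,img=None):
    p=img if img is not None else eyes.get_image(n)[0]
    cv2.imwrite(f"pics/{tag}.png",cv2.resize(p[y0:y1,x0:x1,::-1],None,fx=k,fy=k,interpolation=cv2.INTER_CUBIC))
E
python3 - <<'E'
from h import *
p=cv2.imread('pics/top0.png')[:,:,::-1]; crop('top',155,120,315,240,5,'tz0',p)
p=cv2.imread('pics/side0.png')[:,:,::-1]; crop('side',165,165,305,295,4,'sz0',p)
E
```

```text
(no output)
```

View pics/tz0.png

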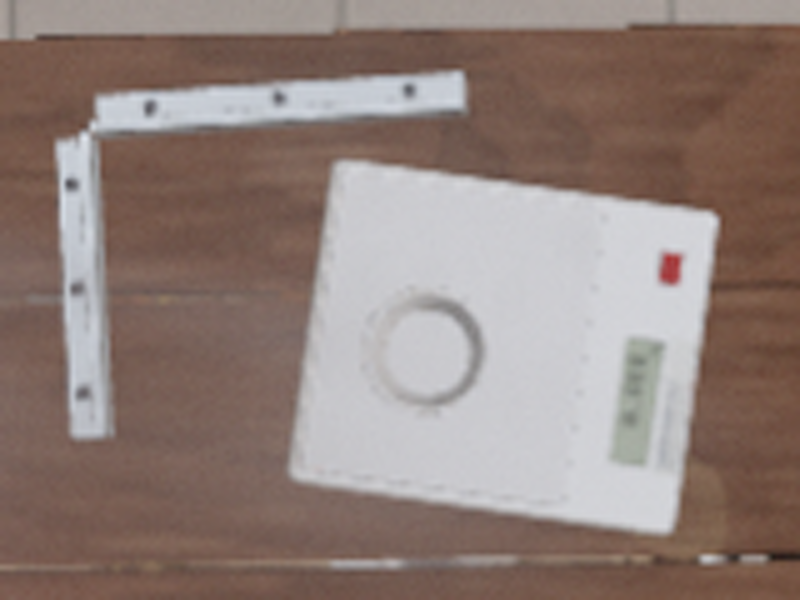

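View pics/sz0.png

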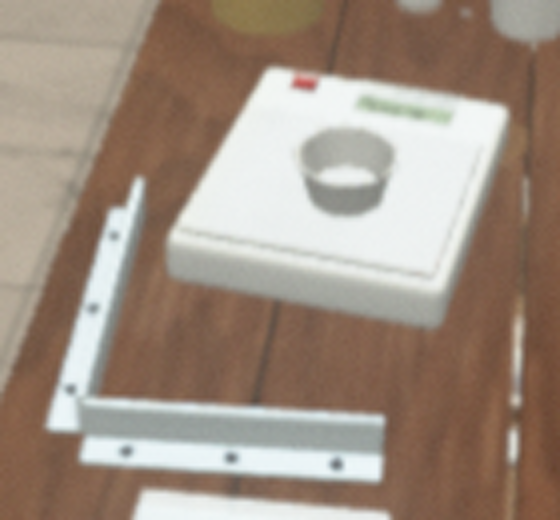

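```bash
cat >> h.py <<'E'
def quad(img,box,thr=150):
    x0,y0,x1,y1=box
    g=img.min(axis=2).astype(np.uint8); m=np.zeros_like(g); m[y0:y1,x0:x1]=(g[y0:y1,x0:x1]>thr)*255
    m=cv2.morphologyEx(m,cv2.MORPH_CLOSE,np.ones((11,11)))
    cs=cv2.findContours(m,cv2.RETR_EXTERNAL,cv2.CHAIN_APPROX_NONE)[0]
    return sorted(cs,key=cv2.contourArea)[::-1]
def scalepose(img,box=(150,120,330,260),z=36,cyaw=None):
    """rectangle fit at z on largest white blob, sub-pixel edges"""
    c=quad(img,box)[0]
    W=onz('top',c.reshape(-1,2),z)[:,:2].astype(np.float32)
    r=cv2.minAreaRect(W); bx=cv2.boxPoints(r)
    # line fit per side
    L=[]
    for i in range(4):
        a,b=bx[i],bx[(i+1)%4]; d=(b-a)/np.linalg.norm(b-a); n=np.array([-d[1],d[0]])
        t=(W-a)@d; e=(W-a)@n; l=np.linalg.norm(b-a)
        s=W[(t>.12*l)&(t<.88*l)&(abs(e)<6)]
        v=cv2.fitLine(s,cv2.DIST_HUBER,0,.01,.01).ravel(); L.append((v[2:],v[:2],len(s),l))
    return r,L,bx
E
python3 - <<'E'
from h import *
for thr in (130,150):
  p=cv2.imread('pics/top0.png')[:,:,::-1]
  c=quad(p,(205,148,330,260),thr)[0]
  r,L,bx=scalepose(p,(205,148,330,260)); print(r); 
  for l in L: print(l[0],np.arctan2(l[1][1],l[1][0]),l[2:])
g=p.min(axis=2)
print("far strip cols")
for x in (185,205,225,240): print(x,g[130:160,x])
print("left strip rows")
for y in (155,175,195): print(y,g[y,160:185])
d=np.load('pics/top0.npy')
for uv in [(165,170),(200,145),(200,160),(225,165),(290,175)]: print(uv,d[uv[1],uv[0]])
E
```

```text
((473.4246826171875, 150.1591339111328), (215.0899200439453, 179.1270751953125), 80.93328857421875)
[457.40854   46.828316] -0.16463329 (49, np.float32(179.12708))
[560.5642  136.36154] 1.4109416 (59, np.float32(215.08994))
[490.203  255.0128] -0.16121411 (49, np.float32(179.12708))
[386.24622 164.62758] 1.4124221 (59, np.float32(215.08992))
((473.4246826171875, 150.1591339111328), (215.0899200439453, 179.1270751953125), 80.93328857421875)
[457.40854   46.828316] -0.16463329 (49, np.float32(179.12708))
[560.5642  136.36154] 1.4109416 (59, np.float32(215.08994))
[490.203  255.0128] -0.16121411 (49, np.float32(179.12708))
[386.24622 164.62758] 1.4124221 (59, np.float32(215.08992))
far strip cols
185 [ 79  79  79  79  69  74  73  71 157 186 128 111 133 178 205 185 114  90
  76  79  75  75  75  74  74  73  73  78  77  72]
205 [ 70  73  77  79  82  77  87 165 198 198 197 194 193 191 157 109  77  78
  74  78  85  85  79  78  84  84  80  77  70  76]
225 [ 72  76  76  80  76 133 184 197 198 199 200 201 179 129 108  81  84  80
  83  88  98 100 174 206 208 203 201 202 202 201]
240 [ 73  71  73  74 113 178 197 200 200 199 201 182 140 106  81  81  81  82
  82  83  82  86  84  84 173 208 208 205 203 203]
left strip rows
155 [ 72  70  65  72  75  74 116 198 173 162 185 198 194 155 152  77  68  72
  71  70  72  72  72  72  75]
175 [ 96  93  96  95  95  95  95 121 189 184 180 176 186 184 156 148 101  93
  92  95  95  97  95  94  94]
195 [ 91  86  89  88  89  87  86  85 125 196 192 191 192 188 185 165 145  90
  81  83  86  84  87  84  88]
(165, 170) 1259.5785
(200, 145) 1236.6046
(200, 160) 1259.0985
(225, 165) 1208.243
(290, 175) 1213.824
```

Run:
```python
from h import *
p=cv2.imread('pics/top0.png')[:,:,::-1]; g=p.min(axis=2).astype(float)
def edge(v,lvl): # last crossing downward from bright
    i=np.argmax(v); 
    while v[i]>lvl: i+=1
    return i-1+(v[i-1]-lvl)/(v[i-1]-v[i])
F0=[];F30=[];L0=[];L30=[]
for x in range(182,246):
    v=g[128:156,x]; F0.append((x,128+edge(v[:22],95))); F30.append((x,128+edge(v[:22],155)))
for y in range(156,204):
    v=g[y,160:190]; L0.append((160+edge(v,115),y)); L30.append((160+edge(v,168),y))
def fit(uv,z):
    W=onz('top',uv,z)[:,:2].astype(np.float32); v=cv2.fitLine(W,cv2.DIST_HUBER,0,.01,.01).ravel(); return v
for nm,a,z in(('F0',F0,0),('F30',F30,30),('L0',L0,0),('L30',L30,30)):
    v=fit(a,z); print(nm,v,np.arctan2(v[1],v[0]))
f=fit(F0,0);f3=fit(F30,30);l=fit(L0,0);l3=fit(L30,30)
def X(a,b):
    t=np.linalg.solve(np.c_[a[:2],-b[:2]],b[2:]-a[2:]); return a[2:]+t[0]*a[:2]
print(X(f,l),X(f3,l3))
```

```text
F0 [ 4.2617835e-02 -9.9909145e-01  6.0136554e+02  2.6838953e+02] -1.5281656
F30 [ 4.8042111e-02 -9.9884534e-01  6.0058447e+02  2.8432761e+02] -1.5227357
L0 [9.9892277e-01 4.6404030e-02 5.0708142e+02 3.7597693e+02] 0.0464207
L30 [9.9918705e-01 4.0314835e-02 5.0386588e+02 3.7564053e+02] 0.04032576
[596.5988  380.13538] [596.01373 379.3585 ]
```

```bash
cat >> h.py <<'E'
def go(pos,head):
    """shift/turn in tool axes (m, rad) to world pos (mm) with tool y at heading head"""
    s=telemetry.read_state(); R=s['tool_rot']; p=s['ee_pos']
    y=np.array([np.cos(head),np.sin(head),0]); z=np.array([0,0,-1.]); T=np.c_[np.cross(y,z),y,z]
    print('now',p.round(1),'head',np.arctan2(R[1,1],R[0,1]).round(4),'t',s['time'],'F',s['ft_force'].round(1),'shift m',(R.T@(np.array(pos)-p)/1000).round(4),'turn',cv2.Rodrigues(R.T@T)[0].ravel().round(4))
E
python3 - <<'E'
from h import *
print('stack rim',onz('top',[(370,232)],168),onz('top',[(382,232)],168),'base',onz('top',[(352,230)],5))
print('tape',onz('top',[(351,153)],48),'salt',onz('top',[(360,197)],90))
go((300,-450,240),-0.8); go((451,14,240),-0.16)
E
```

```text
stack rim [[ 357.21953269 -129.16237125  168.        ]] [[ 356.57274385 -159.02686492  168.        ]] base [[ 354.04124348 -119.05880761    5.        ]]
tape [[ 566.41755104 -112.30120384   48.        ]] salt [[ 444.92679458 -124.26074757   90.        ]]
now [ 164.9 -628.2  221.6] head -1.314 t 0.1 F [-0.4 -1.3 -0.5] shift m [ 0.1759 -0.1381 -0.0182] turn [-1.70e-03 -3.00e-04 -5.14e-01]
now [ 164.9 -628.2  221.6] head -1.314 t 0.1 F [-0.4 -1.3 -0.5] shift m [ 0.4398 -0.5485 -0.0175] turn [-1.600e-03 -9.000e-04 -1.154e+00]
```

Emit:
send_rows(motion=[[[0.03,-0.024,-0.004],[0,0,-0.09],0],[[0.06,-0.048,-0.008],[0,0,-0.19],0],[[0.095,-0.075,-0.012],[0,0,-0.29],0],[[0.13,-0.1,-0.016],[0,0,-0.39],0],[[0.16,-0.125,-0.018],[0,0,-0.49],0]])

```text
time: 0.52
ee_pos: [288.2, -466.9, 240.4]
tool_rot: [[0.731, 0.683, 0.0], [0.683, -0.731, -0.0], [-0.0, 0.0, -1.0]]
ft_force: [0.7, -0.2, 0.2]
opening: 87.0
```

```bash
python3 -c "
from h import *
go((390,-280,240),-0.5);go((451,14,240),-0.16)"
```

```text
now [ 288.2 -466.9  240.4] head -0.8192 t 0.5167 F [ 0.7 -0.2  0.2] shift m [ 0.202  -0.067   0.0004] turn [ 1.000e-04  0.000e+00 -3.192e-01]
now [ 288.2 -466.9  240.4] head -0.8192 t 0.5167 F [ 0.7 -0.2  0.2] shift m [ 4.473e-01 -2.402e-01  4.000e-04] turn [ 1.000e-04  0.000e+00 -6.592e-01]
```

Emit:
send_rows(motion=[[[0.038,-0.013,0],[0,0,-0.07],0],[[0.076,-0.026,0],[0,0,-0.14],0],[[0.114,-0.039,0],[0,0,-0.21],0],[[0.152,-0.052,0],[0,0,-0.28],0],[[0.19,-0.065,0],[0,0,-0.34],0]])

```text
time: 0.93
ee_pos: [382.7, -289.7, 240.2]
tool_rot: [[0.462, 0.887, -0.0], [0.887, -0.462, -0.0], [-0.0, -0.0, -1.0]]
ft_force: [-0.2, -0.2, 0.7]
opening: 87.0
```

```bash
python3 -c "
from h import *
go((451,14,240),-0.16)"
```

```text
now [ 382.7 -289.7  240.2] head -0.4808 t 0.9333 F [-0.2 -0.2  0.7] shift m [ 3.009e-01 -7.990e-02  1.000e-04] turn [-4.000e-04  3.000e-04 -3.208e-01]
```

Emit:
send_rows(motion=[[[0.038,-0.01,0],[0,0,-0.06],0],[[0.076,-0.02,0],[0,0,-0.12],0],[[0.114,-0.03,0],[0,0,-0.18],0],[[0.152,-0.04,0],[0,0,-0.24],0],[[0.19,-0.05,0],[0,0,-0.32],0]])

```text
time: 1.35
ee_pos: [426.3, -98.4, 240.2]
tool_rot: [[0.16, 0.987, -0.0], [0.987, -0.16, -0.001], [-0.001, -0.0, -1.0]]
ft_force: [0.4, 0.2, -0.1]
opening: 86.9
```

```bash
python3 -c "
from h import *
go((451,14,240),-0.16)"
```

```text
now [426.3 -98.4 240.2] head -0.1611 t 1.35 F [ 0.4  0.2 -0.1] shift m [1.149e-01 6.400e-03 1.000e-04] turn [-0.0002  0.0006 -0.0011]
```

Emit:
send_rows(motion=[[[0.035,0.002,0],[0,0,0],0],[[0.07,0.004,0],[0,0,0],0],[[0.1,0.006,0],[0,0,0],0],[[0.112,0.006,0],[0,0,0],0],[[0.112,0.006,0],[0,0,0],0]])

```text
time: 1.77
ee_pos: [450.8, 13.1, 240.4]
tool_rot: [[0.157, 0.988, 0.0], [0.988, -0.157, 0.001], [0.001, -0.0, -1.0]]
ft_force: [0.4, -0.2, 1.6]
opening: 87.1
```

```bash
python3 -c "
from h import *
go((451,12,15),-0.16)
p,d=eyes.get_image('side');crop('side',165,85,365,285,3,'s1',p)"
```

```text
now [450.8  13.1 240.4] head -0.1573 t 1.7667 F [ 0.4 -0.2  1.6] shift m [-0.0012  0.0004  0.2254] turn [-0.     -0.0006  0.0027]
```

View pics/s1.png

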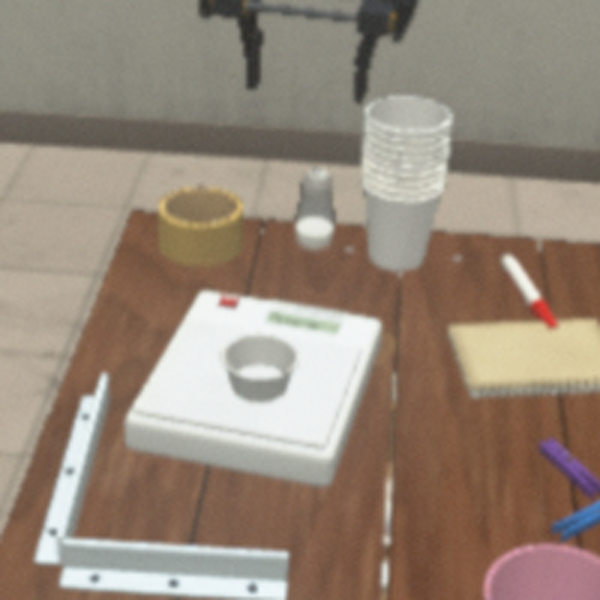

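The two open fingers hang behind the display end, and everything on the table is undisturbed. I'll descend now.

Emit:
send_rows(motion=[[[-0.001,0,0.04],[0,0,0],0],[[-0.001,0,0.08],[0,0,0],0],[[-0.001,0,0.12],[0,0,0],0],[[-0.001,0,0.155],[0,0,0],0],[[-0.001,0,0.175],[0,0,0],0]])

```text
time: 2.23
ee_pos: [447.3, 5.9, 61.4]
tool_rot: [[0.166, 0.986, -0.006], [0.986, -0.166, -0.0], [-0.001, -0.006, -1.0]]
ft_force: [-0.6, -0.5, 0.4]
opening: 87.0
```

Emit:
send_rows(motion=[[[0,0,0.015],[0,0,0],0],[[0,0,0.03],[0,0,0],0],[[0,0,0.042],[0,0,0],0],[[0,0,0.048],[0,0,0],0],[[0,0,0.048],[0,0,0],0]])

```text
time: 2.65
ee_pos: [449.4, 7.2, 16.1]
tool_rot: [[0.165, 0.986, -0.003], [0.986, -0.165, 0.0], [-0.0, -0.003, -1.0]]
ft_force: [0.1, 0.5, 0.4]
opening: 87.1
```

```bash
python3 -c "
from h import *
go((451,20,16),-0.16)
p,d=eyes.get_image('top');crop('top',155,120,335,255,4,'t2',p)"
```

```text
now [449.4   7.2  16.1] head -0.1655 t 2.65 F [0.1 0.5 0.4] shift m [ 0.0129 -0.0005  0.0001] turn [-0.0029  0.0002 -0.0055]
```

View pics/t2.png

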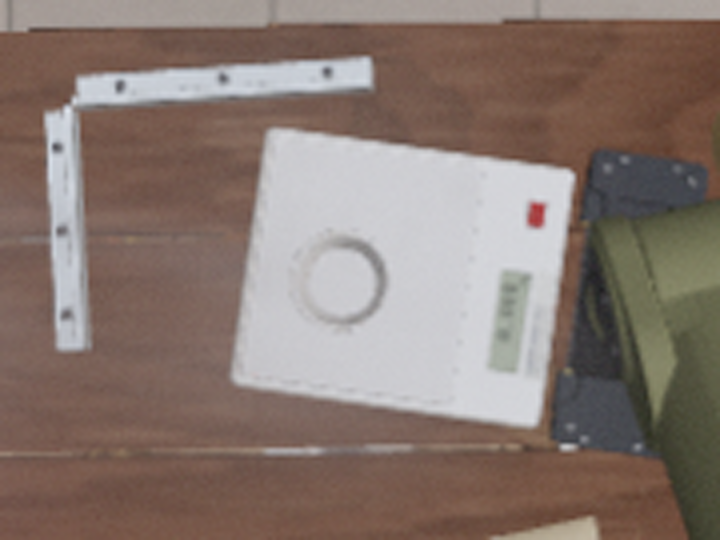

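Emit:
send_rows(motion=[[[0.006,0,0],[0,0,0],0],[[0.012,0,0],[0,0,0],0],[[0.018,0,0],[0,0,0],0],[[0.022,0,0],[0,0,0],0],[[0.026,0,0],[0,0,0],0]])

```text
time: 3.12
ee_pos: [455.2, 34.7, 17.9]
tool_rot: [[0.162, 0.987, 0.001], [0.987, -0.162, -0.0], [-0.0, 0.001, -1.0]]
ft_force: [-0.4, 0.4, 0.6]
opening: 87.1
```

Emit:
send_rows(motion=[[[0.003,0,0],[0,0,0],0],[[0.006,0,0],[0,0,0],0],[[0.009,0,0],[0,0,0],0],[[0.012,0,0],[0,0,0],0],[[0.015,0,0],[0,0,0],0]])

```text
time: 3.53
ee_pos: [457.1, 46.1, 17.7]
tool_rot: [[0.165, 0.986, -0.001], [0.986, -0.165, -0.004], [-0.004, -0.0, -1.0]]
ft_force: [0.0, -6.4, 5.8]
opening: 86.8
```

```bash
cat > look.py <<'E'
from h import *
import sys
p,d=eyes.get_image('top');crop('top',155,120,335,255,4,sys.argv[1],p)
s=telemetry.read_state();print(s['ee_pos'].round(1),s['ft_force'].round(1),s['time'],np.arctan2(s['tool_rot'][1,1],s['tool_rot'][0,1]))
E
python3 look.py t3
```

```text
[457.3  47.1  17.7] [-1.1 -5.   1.5] 3.5833 -0.16485062223379457
```

View pics/t3.png

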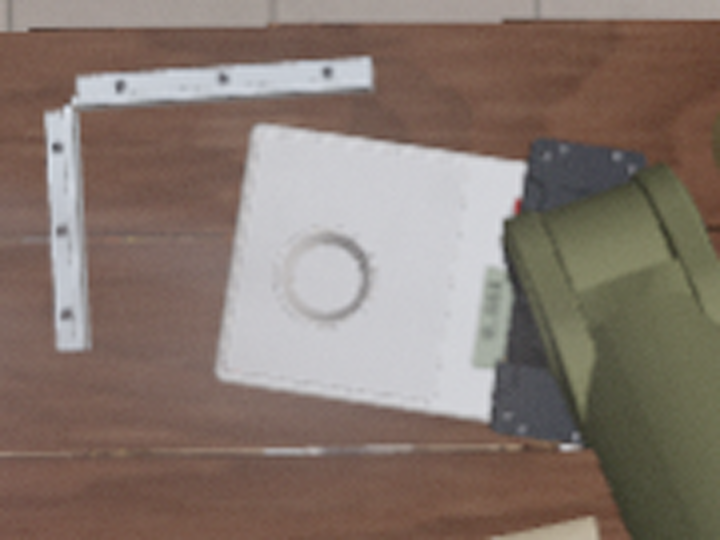

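Emit:
send_rows(motion=[[[0.0045,0.0005,0],[0,0,-0.008],0],[[0.009,0.001,0],[0,0,-0.016],0],[[0.0135,0.0015,0],[0,0,-0.025],0],[[0.018,0.002,0],[0,0,-0.033],0],[[0.0225,0.003,0],[0,0,-0.042],0]])

```text
time: 4.0
ee_pos: [464.1, 68.4, 17.6]
tool_rot: [[0.123, 0.992, -0.0], [0.992, -0.123, -0.003], [-0.003, 0.0, -1.0]]
ft_force: [-0.2, -6.6, 3.2]
opening: 87.0
```

Emit:
send_rows(motion=[[[0.0045,0.0005,0],[0,0,-0.008],0],[[0.009,0.001,0],[0,0,-0.016],0],[[0.0135,0.0015,0],[0,0,-0.025],0],[[0.018,0.002,0],[0,0,-0.033],0],[[0.0225,0.003,0],[0,0,-0.042],0]])

```text
time: 4.42
ee_pos: [469.9, 90.3, 17.6]
tool_rot: [[0.081, 0.997, -0.0], [0.997, -0.081, -0.003], [-0.003, 0.0, -1.0]]
ft_force: [-0.0, -6.3, 4.5]
opening: 86.9
```

```bash
python3 look.py t4
```

```text
[470.2  91.7  17.6] [ 0.2 -4.   0.3] 4.4667 -0.0799881824761357
```

View pics/t4.png

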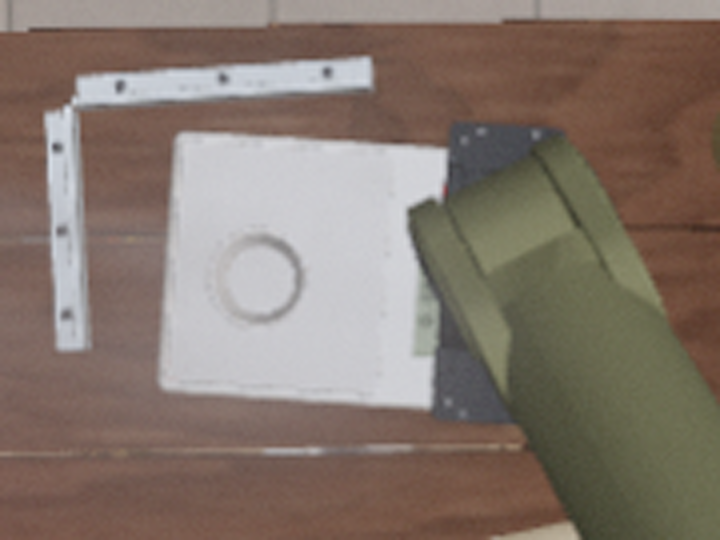

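Emit:
send_rows(motion=[[[0.0045,0.0005,0],[0,0,-0.01],0],[[0.009,0.001,0],[0,0,-0.02],0],[[0.0135,0.0015,0],[0,0,-0.03],0],[[0.018,0.002,0],[0,0,-0.04],0],[[0.0225,0.003,0],[0,0,-0.052],0]])

```text
time: 4.88
ee_pos: [475.0, 112.7, 17.6]
tool_rot: [[0.03, 1.0, 0.0], [1.0, -0.03, -0.003], [-0.003, 0.0, -1.0]]
ft_force: [0.1, -5.2, 3.0]
opening: 86.7
```

Emit:
send_rows(motion=[[[0.0045,0.0005,0],[0,0,-0.01],0],[[0.009,0.001,0],[0,0,-0.02],0],[[0.0135,0.0015,0],[0,0,-0.03],0],[[0.018,0.002,0],[0,0,-0.04],0],[[0.0225,0.003,0],[0,0,-0.052],0]])

```text
time: 5.3
ee_pos: [478.7, 135.1, 17.6]
tool_rot: [[-0.022, 1.0, 0.001], [1.0, 0.022, -0.003], [-0.003, 0.0, -1.0]]
ft_force: [-0.0, -6.1, 3.2]
opening: 86.9
```

```bash
python3 look.py t5
python3 - <<'E'
from h import *
p=cv2.imread('pics/t5.png') ; 
go((485,152,17.5),0.044)
E
```

```text
[478.8 136.6  17.6] [ 2.2 -2.9  0.1] 5.35 0.0241166939201644
now [478.8 136.6  17.6] head 0.0241 t 5.35 F [ 2.2 -2.9  0.1] shift m [0.0153 0.0066 0.0001] turn [ 0.0008  0.0009 -0.0199]
```

View pics/t5.png

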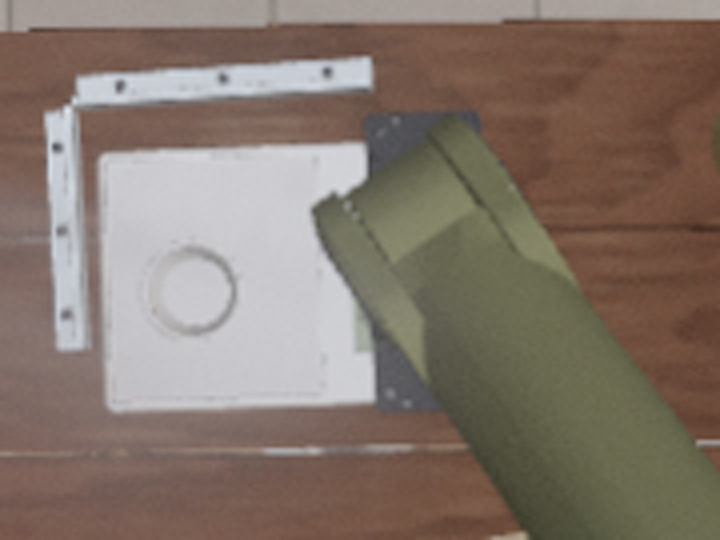

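Emit:
send_rows(motion=[[[0.003,0,0],[0,0,-0.004],0],[[0.006,0,0],[0,0,-0.008],0],[[0.008,0,0],[0,0,-0.012],0],[[0.01,0,0],[0,0,-0.016],0],[[0.012,0,0],[0,0,-0.02],0]])

```text
time: 5.77
ee_pos: [478.6, 147.3, 17.6]
tool_rot: [[-0.042, 0.999, 0.001], [0.999, 0.042, -0.002], [-0.002, 0.001, -1.0]]
ft_force: [1.1, -5.6, 2.1]
opening: 86.8
```

Emit:
send_rows(motion=[[[0.001,0,0],[0,0,0],0],[[0.002,0,0],[0,0,0],0],[[0.002,0,0],[0,0,0],0]])

```text
time: 6.02
ee_pos: [478.3, 149.5, 17.6]
tool_rot: [[-0.043, 0.999, 0.001], [0.999, 0.043, -0.002], [-0.002, 0.001, -1.0]]
ft_force: [0.3, -5.0, 2.3]
opening: 87.2
```

```bash
python3 look.py t6
```

```text
[478.2 149.5  17.6] [ 0.7 -6.   1.9] 6.0667 0.04272720031196404
```

View pics/t6.png

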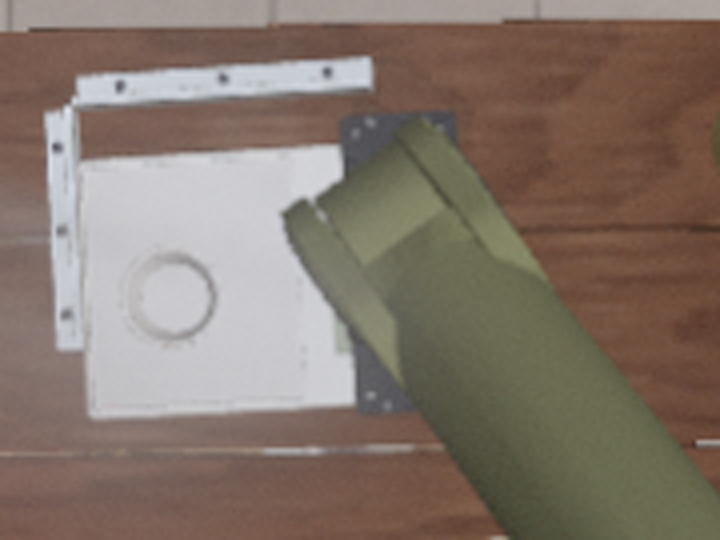

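Emit:
send_rows(motion=[[[0.001,0,0],[0,0,0],0],[[0.002,0,0],[0,0,0],0],[[0.003,0,0],[0,0,0],0],[[0.003,0,0],[0,0,0],0]])

```text
time: 6.4
ee_pos: [478.2, 149.8, 17.6]
tool_rot: [[-0.042, 0.999, -0.0], [0.999, 0.042, -0.006], [-0.006, -0.0, -1.0]]
ft_force: [0.6, -10.9, 5.4]
opening: 87.2
```

Emit:
send_rows(motion=[[[0.001,0,0],[0,0,0],0],[[0.002,0,0],[0,0,0],0],[[0.002,0,0],[0,0,0],0]])

```text
time: 6.65
ee_pos: [478.2, 149.8, 17.5]
tool_rot: [[-0.042, 0.999, -0.001], [0.999, 0.042, -0.009], [-0.009, -0.001, -1.0]]
ft_force: [-0.3, -15.0, 7.7]
opening: 86.9
```

Emit:
send_rows(motion=[[[-0.01,0,0],[0,0,0],0],[[-0.02,0,0],[0,0,0],0],[[-0.035,0,0],[0,0,0],0],[[-0.045,0,-0.02],[0,0,0],0],[[-0.045,0,-0.06],[0,0,0],0]])

```text
time: 7.07
ee_pos: [475.4, 108.1, 73.8]
tool_rot: [[-0.041, 0.999, -0.01], [0.999, 0.041, 0.0], [0.001, -0.01, -1.0]]
ft_force: [0.5, -1.2, 0.9]
opening: 87.2
```

Emit:
send_rows(motion=[[[0,0,-0.04],[0,0,-0.06],0],[[0,-0.02,-0.08],[0,0,-0.16],0],[[0,-0.05,-0.12],[0,0,-0.26],0],[[0,-0.09,-0.14],[0,0,-0.36],0],[[0,-0.12,-0.145],[0,0,-0.46],0]])

```text
time: 7.48
ee_pos: [384.1, 103.8, 217.6]
tool_rot: [[-0.437, 0.899, 0.006], [0.899, 0.437, -0.007], [-0.009, 0.003, -1.0]]
ft_force: [0.9, 0.1, -0.5]
opening: 86.7
```

```bash
python3 look.py t7
python3 - <<'E'
from h import *
go((343,262,200),1.615)
E
```

```text
[380.4 105.7 217.5] [-2.   0.3  0.1] 7.5333 0.461020587799636
now [380.4 105.7 217.5] head 0.461 t 7.5333 F [-2.   0.3  0.1] shift m [0.1568 0.036  0.0161] turn [-0.0055  0.0074 -1.154 ]
```

View pics/t7.png

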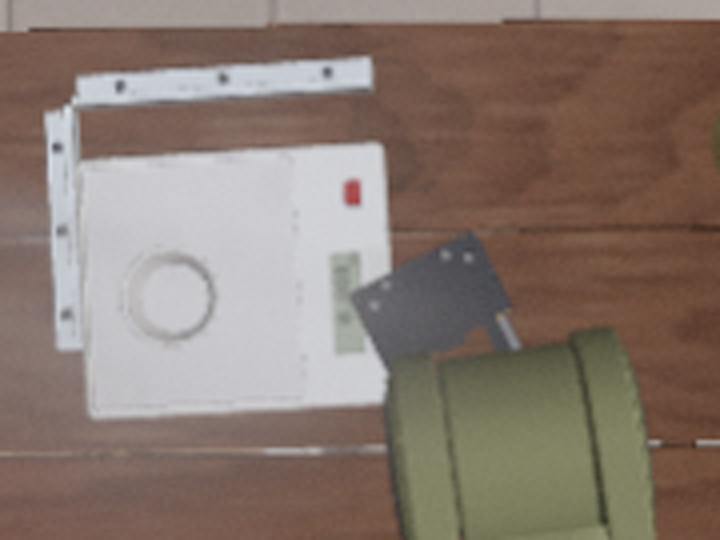

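Run:
```python
from h import *
uv=np.array([(81,160),(384,143),(91,417)])/4+[155,120]
W=onz('top',uv,36)[:,:2]; print(W.round(1)); 
d=W[0]-W[1]; print(np.arctan2(d[1],d[0]),np.linalg.norm(d)); print('origin',(W[1]+W[2])/2)
```

```text
[[556.6 370.6]
 [564.5 161.3]
 [379.5 365.5]]
1.6081989672379535 209.4875596456215
origin [471.99384513 263.4199344 ]
```

Emit:
send_rows(motion=[[[0.03,0.007,0],[0,0,-0.11],0],[[0.06,0.014,0],[0,0,-0.22],0],[[0.09,0.02,0],[0,0,-0.33],0],[[0.12,0.028,0],[0,0,-0.44],0],[[0.15,0.035,0],[0,0,-0.55],0]])

```text
time: 7.95
ee_pos: [347.5, 258.4, 212.8]
tool_rot: [[-0.848, 0.53, -0.001], [0.53, 0.848, -0.005], [-0.002, -0.005, -1.0]]
ft_force: [1.7, -0.3, -0.3]
opening: 86.8
```

```bash
python3 -c "
from h import *
go((345,260,200),1.61)"
```

```text
now [347.5 258.4 212.8] head 1.0127 t 7.95 F [ 1.7 -0.3 -0.3] shift m [0.003  0.0001 0.0128] turn [-5.000e-03  4.000e-04 -5.973e-01]
```

Emit:
send_rows(motion=[[[0.002,0,0.01],[0,0,-0.12],0],[[0.003,0,0.02],[0,0,-0.24],0],[[0.003,0,0.03],[0,0,-0.36],0],[[0.003,0,0.04],[0,0,-0.48],0],[[0.003,0,0.05],[0,0,-0.6],0]])

```text
time: 8.37
ee_pos: [345.2, 258.4, 162.1]
tool_rot: [[-0.999, -0.043, -0.002], [-0.043, 0.999, -0.005], [0.002, -0.004, -1.0]]
ft_force: [0.4, 0.0, -0.8]
opening: 87.0
```

```bash
python3 -c "
from h import *
go((345,260,18),1.61)"; python3 look.py t8
```

```text
now [345.2 258.4 162.1] head 1.6136 t 8.3667 F [ 0.4  0.  -0.8] shift m [-0.0003  0.0022  0.1441] turn [-0.0045 -0.0025  0.0036]
[344.1 257.5 160.3] [-1.  -1.  -0.7] 8.4167 1.6187351218289652
```

View pics/t8.png

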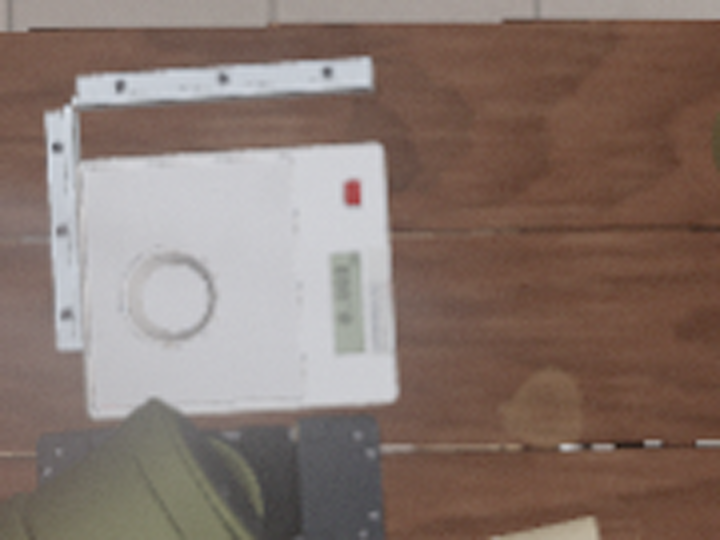

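Emit:
send_rows(motion=[[[0,0.003,0.03],[0,0,0],0],[[0,0.003,0.06],[0,0,0],0],[[0,0.003,0.09],[0,0,0],0],[[0,0.003,0.115],[0,0,0],0],[[0,0.003,0.13],[0,0,0],0]])

```text
time: 8.83
ee_pos: [343.6, 259.6, 30.6]
tool_rot: [[-0.999, -0.033, -0.005], [-0.033, 0.999, -0.006], [0.005, -0.005, -1.0]]
ft_force: [0.2, -0.4, 0.2]
opening: 87.2
```

```bash
python3 -c "
from h import *
go((370,260,17),1.612)"
```

```text
now [343.6 259.6  30.6] head 1.6043 t 8.8333 F [ 0.2 -0.4  0.2] shift m [-0.0265 -0.0004  0.0135] turn [-0.0054 -0.0055 -0.0078]
```

Emit:
send_rows(motion=[[[0,0,0.008],[0,0,-0.008],0],[[-0.003,0,0.013],[0,0,-0.008],0],[[-0.01,0,0.013],[0,0,-0.008],0],[[-0.017,0,0.013],[0,0,-0.008],0],[[-0.023,0,0.013],[0,0,-0.008],0]])

```text
time: 9.25
ee_pos: [370.8, 261.1, 21.3]
tool_rot: [[-0.999, -0.042, 0.001], [-0.042, 0.999, -0.005], [-0.001, -0.005, -1.0]]
ft_force: [-1.4, 0.3, 0.1]
opening: 87.1
```

Emit:
send_rows(motion=[[[-0.003,0,0],[0,0,0],0],[[-0.006,0,0],[0,0,0],0],[[-0.009,0,0],[0,0,0],0],[[-0.012,0,0],[0,0,0],0],[[-0.015,0,0],[0,0,0],0]])

```text
time: 9.67
ee_pos: [381.8, 261.4, 20.4]
tool_rot: [[-0.999, -0.044, -0.005], [-0.044, 0.999, -0.007], [0.005, -0.007, -1.0]]
ft_force: [-6.0, -1.0, 4.2]
opening: 87.2
```

```bash
python3 look.py t9
```

```text
[382.8 261.4  20.4] [-3.7 -0.3 -0.1] 9.7167 1.6142471043425515
```

View pics/t9.png

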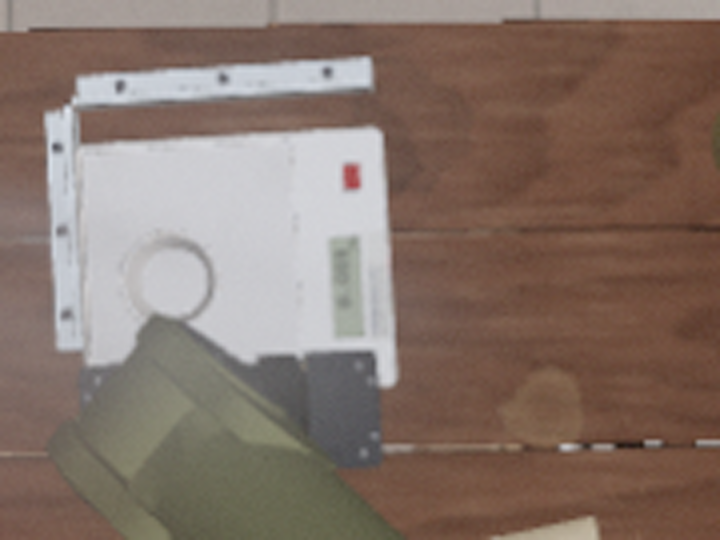

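Emit:
send_rows(motion=[[[-0.004,0,0],[0,0,0],0],[[-0.008,0,0],[0,0,0],0],[[-0.012,0,0],[0,0,0],0],[[-0.015,0,0],[0,0,0],0],[[-0.018,0,0],[0,0,0],0]])

```text
time: 10.13
ee_pos: [400.1, 262.0, 20.2]
tool_rot: [[-0.999, -0.044, -0.004], [-0.044, 0.999, -0.007], [0.005, -0.007, -1.0]]
ft_force: [-6.8, -0.1, 4.8]
opening: 87.1
```

Emit:
send_rows(motion=[[[-0.002,0,0],[0,0,0],0],[[-0.004,0,0],[0,0,0],0],[[-0.006,0,0],[0,0,0],0],[[-0.006,0,0],[0,0,0],0]])

```text
time: 10.47
ee_pos: [406.7, 262.3, 20.2]
tool_rot: [[-0.999, -0.043, -0.003], [-0.043, 0.999, -0.006], [0.004, -0.006, -1.0]]
ft_force: [-4.0, -0.8, 1.9]
opening: 86.9
```

```bash
python3 look.py t10
```

```text
[406.7 262.3  20.2] [-4.5 -0.3  3.2] 10.5167 1.614255008160304
```

View pics/t10.png

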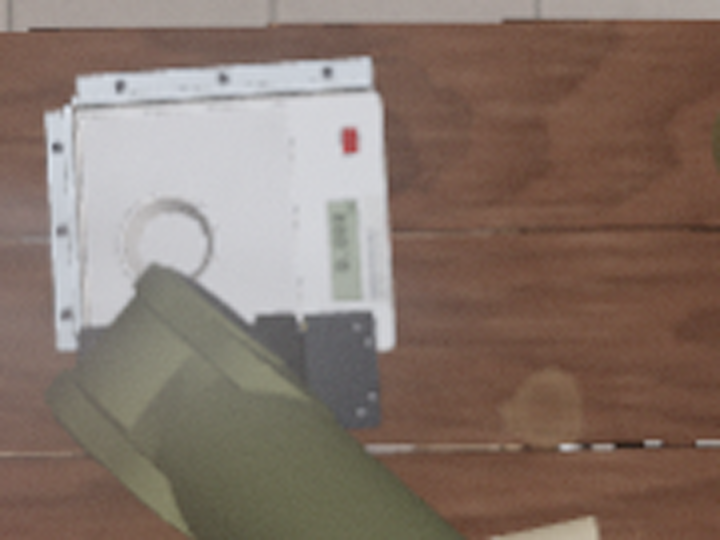

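Nearly seated. I'll push gently until the force rises.

Emit:
send_rows(motion=[[[-0.002,0,0],[0,0,0],0],[[-0.003,0,0],[0,0,0],0],[[-0.003,0,0],[0,0,0],0]])

```text
time: 10.77
ee_pos: [409.9, 262.4, 20.2]
tool_rot: [[-0.999, -0.044, -0.003], [-0.044, 0.999, -0.006], [0.003, -0.006, -1.0]]
ft_force: [-4.8, 0.3, 1.9]
opening: 87.0
```

Emit:
send_rows(motion=[[[-0.001,0,0],[0,0,0],0],[[-0.002,0,0],[0,0,0],0],[[-0.003,0,0],[0,0,0],0],[[-0.003,0,0],[0,0,0],0]])

```text
time: 11.1
ee_pos: [410.3, 262.4, 20.0]
tool_rot: [[-0.999, -0.044, -0.007], [-0.044, 0.999, -0.008], [0.008, -0.008, -1.0]]
ft_force: [-10.5, -2.1, 9.3]
opening: 86.5
```

Emit:
send_rows(motion=[[[-0.001,0,0],[0,0,0],0],[[-0.003,0,0],[0,0,0],0],[[-0.003,0,0],[0,0,0],0]])

```text
time: 11.35
ee_pos: [410.3, 262.5, 19.7]
tool_rot: [[-0.999, -0.044, -0.012], [-0.044, 0.999, -0.01], [0.013, -0.009, -1.0]]
ft_force: [-19.1, -1.8, 14.7]
opening: 87.0
```

Emit:
send_rows(motion=[[[0.006,0,0],[0,0,0],0],[[0.014,0,0],[0,0,0],0],[[0.03,0,0],[0,0,0],0],[[0.045,0,-0.01],[0,0,0],0],[[0.045,0,-0.04],[0,0,0],0]])

```text
time: 11.77
ee_pos: [367.1, 258.8, 57.4]
tool_rot: [[-0.999, -0.045, -0.008], [-0.045, 0.999, -0.009], [0.008, -0.009, -1.0]]
ft_force: [-0.1, -0.8, -0.3]
opening: 86.5
```

Emit:
send_rows(motion=[[[0,0,-0.04],[0,0,0.1],0],[[0,0,-0.08],[0,0,0.2],0],[[0,-0.03,-0.12],[0,0,0.3],0],[[0.0,-0.07,-0.14],[0,0,0.4],0],[[0.0,-0.105,-0.145],[0,0,0.5],0]])

```text
time: 12.18
ee_pos: [378.8, 161.3, 209.5]
tool_rot: [[-0.897, 0.442, 0.009], [0.442, 0.897, -0.005], [-0.011, -0.001, -1.0]]
ft_force: [1.8, -1.4, 0.1]
opening: 87.0
```

```bash
python3 look.py t11
python3 - <<'E'
from h import *
p,d=eyes.get_image('side');crop('side',165,165,305,295,4,'s11',p)
E
```

```text
[379.8 151.2 209.1] [ 0.7 -7.3  0.4] 12.2333 1.0967966911760791
```

View pics/t11.png

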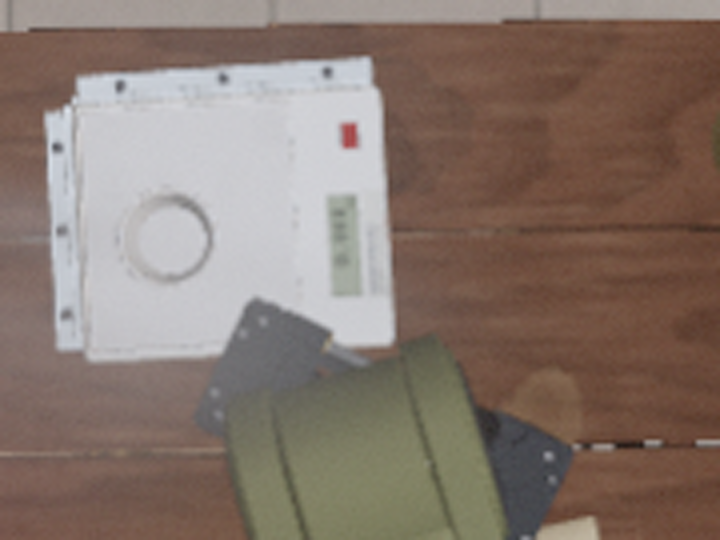

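View pics/s11.png

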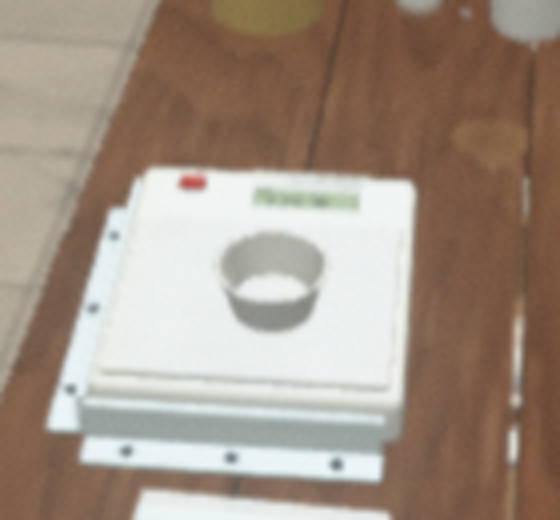

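```bash
cat > m.py <<'E'
from h import *
p,_=eyes.get_image('top'); g=p.min(axis=2).astype(float)
C=np.array([596.3,379.8]);a=0.044;X=np.array([np.cos(a),np.sin(a)]);Y=np.array([-X[1],X[0]])
def cr(v,l):
    i=np.where((v[:-1]>l)&(v[1:]<=l))[0][-1]; return i+(v[i]-l)/(v[i]-v[i+1])
R=[(235+cr(g[y,235:270],140),y) for y in range(148,196)]
N=[(x,195+cr(g[195:225,x],140)) for x in range(180,200)]
for nm,e in(('display edge',R),('near edge',N)):
    W=(onz('top',e,36)[:,:2]-C).astype(np.float32); v=cv2.fitLine(W,cv2.DIST_HUBER,0,.01,.01).ravel()
    D=np.c_[W@X,W@Y]; print(nm,'dock x,y median',np.median(D,0).round(1),'angle in dock',(np.arctan2(v[1],v[0])-a).round(4), 'spread',D.std(0).round(1))
E
python3 m.py
```

```text
display edge dock x,y median [ -84.8 -215.4] angle in dock -0.0006 spread [38.2  0.3]
near edge dock x,y median [-179.7  -39.4] angle in dock -1.5738 spread [ 0.2 15.9]
```

```bash
python3 m.py; python3 -c "
from h import *
print(telemetry.read_state()['time']); job.finish_job()"
```

```text
display edge dock x,y median [ -84.8 -215.4] angle in dock -0.0014 spread [38.2  0.3]
near edge dock x,y median [-179.7  -39.4] angle in dock -1.5722 spread [ 0.2 15.9]
12.3833
the job is handed in; nothing more can be done
```

The scale is pushed into its corner stop and the job is handed in at 12.4 s; no verdict is reported. I pushed it with the open fingers in two stages. The first pushed the display face to the left strip, turning the scale about 0.2 rad to square. The second pushed the robot-side face to the far strip. I stopped each push when the force rose, at about 15 N on the left strip and 24 N on the far strip.

| Check in the last top view | Measured | Expected when seated |
|---|---|---|
| Display edge, y in the corner frame | -215.4 mm | -216 mm |
| Near edge, x in the corner frame | -179.7 mm | -180 mm |
| Angle from square | within about 0.003 rad | below 0.035 rad |

In the last pictures the cup stands upright on the platter and the display end faces right. The bystanders looked untouched, but I did not measure their positions again. No check failed or disagreed.

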